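# Let used tubes into the bench waste bin and ease its lid shut

## Task

With the fingertips, press the waste bin's lever right down so that its lid swings wide open and both used tubes waiting on the chute roll into the bin. Then, with the fingers still on the lever, ease it back up so that the lid sinks shut slowly, over two seconds or more, and does not slam, and move clear. Touch neither the lid nor the tubes, and leave everything else on the bench where it stands.

Things in the scene. Friction and masses are not known exactly. Their poses are not given: they have to be found in the camera images.
- bin: Fixed grey open box 190 (x) x 150 (y) x 120 mm high. Origin: centre of its underside, on the bench; its +x points from the lever side to the chute side. The lever sticks out on -x, to the robot's right; an aluminium chute 140 mm wide slopes up from the +x rim to 220 mm out, 185 mm high. A tube is inside when its centre is within 95 mm in x, 75 mm in y and below 110 mm.
- lever_pad (a point): Centre of the top face of the lever's black rubber pad, 50 mm (bin's x) by 90 mm (bin's y), 12 mm thick, on two steel bars; moves with the lever. At rest it is 115 mm above the bench and 252 mm from the bin's origin along the bin's -x; fully pressed it has sunk 60 mm, almost straight down (bowing out by 3 mm).
- lever (a joint): Lever angle, rad: 0 at rest (leaning up by 0.2 rad), 0.40 at the bottom stop (leaning down by 0.2 rad). The pivot is 150 mm from the pad's centre. Pressing takes about 2 to 6 N at the pad; the weight of the lid drives it back up by itself, fast, if it is let go.
- lid (a joint): Lid angle, rad: 0 shut, 0.92 wide open; always 2.3 times the lever's angle. White plastic plate 176 x 150 mm lying on the bin's rim, hinged on the bin's lever side, its chute-side edge rising. It falls shut and slams if the lever is let go.
- lid_edge (a point): Middle of the top of the lid's upright flange, 36 mm high, on its chute-side edge; shut, the flange holds the tubes back on the chute.
- tube_a: Empty used tube with blue cap, 29 mm in diameter and 114 mm long, lying along the bin's y on the chute against the lid's flange; origin at its centre, the tube's axis is its y. Loose: it rolls into the bin by itself once the lid has opened.
- tube_b: The second such tube, same size, lying just up the chute behind the first.
- rack: Bystander: loose pinkish-red rack of small tubes, 100 x 200 x 75 mm high, beside the bin on the robot's side; origin at the centre of its underside.
- vial: Bystander: small closed jar, 44 mm in diameter, 75 mm high, standing beside the lever about 135 mm from the pad's centre; origin at the centre of its underside.
- beaker: Bystander: small glass cup, 58 mm in diameter, 75 mm high, standing beside the lever on the other side from the jar, about 135 mm from the pad's centre; origin at the centre of its underside.
- tip_box: Bystander: black and white box of tips, 92 x 127 x 81 mm high, beside the bin on the side away from the robot; origin at the centre of its underside.
- reagent: Bystander: white bottle with red cap, 90 mm in diameter, 170 mm high, beside the bin on the side away from the robot; origin at the centre of its underside.
- pipette: Bystander: hand pipette lying on the bench, 260 x 28 x 24 mm, to the robot's left; origin under its middle.
Not all that is in view belongs to the job. Leave any green or orange look-alike of the tube_b alone.

How it is judged:
On the way:
1. the lid is wide open (above 0.75 rad) and both tubes are in the bin (value of joint lid above 0.75 rad and z of tube_a in the frame of bin between 0 and 0.11 m and x of tube_a in the frame of bin between -0.095 and 0.095 m and y of tube_a in the frame of bin between -0.075 and 0.075 m and z of tube_b in the frame of bin between 0 and 0.11 m and x of tube_b in the frame of bin between -0.095 and 0.095 m and y of tube_b in the frame of bin between -0.075 and 0.075 m), for 0.2 s.
At the end, for the whole second after the job is handed in: The lid is shut (within 0.04 rad), the lever is back up (within 0.02 rad), and both tubes lie at rest inside the bin (value of joint lid below 0.04 rad and value of joint lever below 0.02 rad and z of tube_a in the frame of bin between 0 and 0.11 m and x of tube_a in the frame of bin between -0.095 and 0.095 m and y of tube_a in the frame of bin between -0.075 and 0.075 m and z of tube_b in the frame of bin between 0 and 0.11 m and x of tube_b in the frame of bin between -0.095 and 0.095 m and y of tube_b in the frame of bin between -0.075 and 0.075 m and linear speed of each of tube_a, tube_b below 0.05 m/s); the robot touches nothing.
It fails at once if the lid slams: it closes faster than 1.5 rad/s (velocity of joint lid below -1.5 rad/s).
It fails at once if the robot touches the lid (contact force between the arm and lid above 1 N).
It fails at once if the robot's fingers touch the lid (contact force between the fingers and lid above 1 N).
It fails at once if the robot touches or lifts a tube (contact force between any of the arm, the fingers and tube_a above 0.5 N or contact force between any of the arm, the fingers and tube_b above 0.5 N).
It fails at once if something else on the bench is moved by more than 30 mm or lifted (distance of any of rack, vial, beaker, tip_box, reagent, pipette from where it was at the start of the episode above 0.03 m).
It also fails if it takes over 40 s, if anything falls off the work surface, if the arm or the gripper's body presses on something with over 40 N, if the wrist force passes 120 N, or if a joint passes its speed limit or range.

## Robot

A 6-joint arm with a two-finger parallel gripper is mounted at the origin on the work surface. World frame = base frame: x ahead of the robot, y to its left, z up, the work surface at z = 0. Lengths are in m, angles in rad, forces in N, time in s.
With the tool pointing down it reaches from about 0.425 to 1.125 m from the base axis. Payload 14.9 kg.
Tool frame: the origin (TCP) lies between the finger pads; the fingertips stand 8 mm ahead of it and the grasp point (between the pads) lies 11 mm behind it; z points along the fingers, x is the direction in which the jaws open and shut, and the axes are right-handed (so a half turn about z gives the same grasp; the last joint's range is limited). The gripper opens to 91 mm and grips with 3 to 60 N. Pads are 32 mm wide; open, the fingers measure 118 mm over their backs; the gripper's body (76 mm by 178 mm) begins 60 mm behind the grasp point.
Start: joints at [1.212, 0.379, 1.734, -0, 1.028, -0.033], TCP at [0.224, 0.663, 0.222] pointing down, gripper open.
Joint ranges: [-2.77, 2.77], [-0.74, 2.19], [0, 2.66], [-1.06, 4.2], [0.31, 2.87], [-3.08, 3.08]. Speed limits (rad/s): [1.89, 1.89, 2.39, 3.14, 3.14, 3.14].

## Interface

Orientations are given as a rotation vector (axis times angle).
In Python, from workcell import bot, eyes, ticket, models gives the robot as it stands. The module is installed in compiled form; this text tells all that it offers.
- The arm moves only by the tool step_arm, never from a script. Its argument "steps" is one flat list of numbers, 7 for each row, row after row: the shift along the world's x, y, z in mm, then the turn, a rotation vector about the world's x, y, z in rad, then the finger opening in mm, from 0 to 91.2. A call has 1 to 8 rows; each row shifts and turns the commanded pose from where the row before left it; what a row does not reach is not made up. A row lasts 1/8 s, in which the tool goes at most 62.5 mm and 10.7 degrees, less where a joint would pass 70% of its speed; a pose out of reach is approached as far as the arm can. A call is refused whole if a number of a shift passes 62.5 or a number of a turn 0.188, either way. A call with a gripper value outside its range is refused whole. The fingers move at their own pace and stop on an object; "newtons" is the grip in N (left out, the last holds). Time passes only in rows, so rows that do not move let the fingers close. It gives the time, the measured TCP pose, the force and the opening at its end, in the units of the state.
- bot.read_state(): the state, without advancing time (a new reading comes with each control period).
- eyes.get_image(name): name is "scene" or "top" or "wrist"; returns a dict with "color" (480x640x3 uint8, red, green, blue), "range_z" (480x640 float32, m along the optical axis (not along the pixel's ray), 0 where there is no reading), "fx", "fy", "cx", "cy" (pixels), "extrinsics" (4x4, takes a point from world to camera coordinates). Camera axes: x right, y up, looking along -z (the intrinsics and any distortion apply to the point x, -y, -z); pixel columns grow to the right and rows downward; lengths in m; the calibration is good to about 2 mm. A picture is of the moment at which its call begins.
- ticket.job_done(): hands the job in, once; it reports no verdict.
Trained networks look in the newest picture that a camera, given by its name, has taken for a name from the list of things; names that differ only in an ending like _2 or _b are one class to them, and where a whole thing is asked for, a point or a joint stands for the part that bears it (a point fixed in the world has none). Each returns a list of dicts, best first, with "conf" (0 to 1); they miss things now and then, are a little off and sometimes report something else, mostly with a low value. They report only what shows in the picture. A call takes as long as a camera call. They do not tell look-alikes from the thing itself.
- models.find_in(label, camera): "rect" ([centre column, centre row, width, height] in pixels, round what is visible of it).
- models.regions_of(label, camera): "pixels" (480x640 bool, what is visible of it) and "rect" ([centre column, centre row, width, height] in pixels, round what is visible of it).
The state is a dict: "time": time; "q": joint angles; "dq": joint speeds; "effort": joint torques, N m; "position": TCP position; "tcp_rot": TCP orientation; "force": force on the tool from outside, world axes, zero at the start; "torque": the same for the moment, N m; "width": opening from 0.0 (shut) to 1.0 (fully open).
Only numpy, scipy, OpenCV 4.12 (cv2) and the standard library are available. Lean on these libraries where they do the work, as an engineer would, in place of code of your own. Each camera call takes 0.05 s, during which the arm holds its last target.

## Working session

There is one attempt and no reset: what is moved stays moved. The work goes in short steps, Python scripts to look and compute and a tool call to move; the robot and the scene stay as the last step left them, time stands still between calls to the robot, and variables do not carry over. Pictures are saved under pics/ and viewed, and the job is handed in when it is done.

Besides the shell and the picture viewer there is one more tool, called after "Call:" as name(argument=value, ...) on one line, values as JSON. step_arm: Moves the arm, as the interface text tells. Its arguments: {"type":"object","properties":{"steps":{"type":"array"},"newtons":{"type":"number"}},"required":["steps"]}

```bash
mkdir -p pics; cat > h.py <<'E'
import numpy as np, cv2
from workcell import bot, eyes, ticket, models
def world(im,px=None):
    z=im["range_z"]; v,u=np.mgrid[0:480,0:640]
    p=np.stack([(u-im["cx"])/im["fx"]*z,-(v-im["cy"])/im["fy"]*z,-z,np.ones_like(z)],-1)
    return (p@np.linalg.inv(im["extrinsics"]).T)[...,:3]
def save(im,n): cv2.imwrite("pics/"+n+".png",im["color"][...,::-1])
E
python3 - <<'E'
from h import *
print(bot.read_state())
for c in ["scene","top"]:
    im=eyes.get_image(c); save(im,c+"0"); np.savez(c+"0.npz",**im)
    w=world(im)
    for l in ["bin","lever_pad","lid","tube_a","vial","beaker","rack"]:
        for r in models.regions_of(l,c)[:3]:
            m=r["pixels"]&(im["range_z"]>0)
            if m.sum(): print(c,l,round(r["conf"],2),np.round(r["rect"]),np.round(np.median(w[m],0),3),np.round(w[m].max(0),3),np.round(w[m].min(0),3))
E
```

```text
{'time': 0.0, 'q': array([ 1.21168486e+00,  3.79409427e-01,  1.73476963e+00,  4.93598754e-05,
        1.02852309e+00, -3.32796001e-02]), 'dq': array([ 0.00194386, -0.00080529,  0.00155012,  0.00020786,  0.00015561,
        0.0010611 ]), 'effort': array([ 4.84965916e-03, -7.63731623e+01, -4.34363580e+01,  6.51256205e-02,
        4.25361749e-02, -1.25114489e-04]), 'position': array([0.22391282, 0.66281201, 0.22129318]), 'tcp_rot': array([ 2.55188642e+00,  1.83134518e+00, -1.48554170e-03]), 'force': array([-0.40357751,  0.97034377,  0.10172351]), 'torque': array([ 0.04263059, -0.0306398 ,  0.0051678 ]), 'width': 0.9976028111863587}
scene bin 0.68 [336. 366.  48.  70.] [ 0.75  -0.166  0.081] [ 0.816 -0.05   0.088] [ 0.671 -0.233 -0.002]
scene bin 0.57 [324. 281. 222. 120.] [ 0.655 -0.018  0.128] [0.817 0.302 0.186] [ 0.373 -0.253 -0.005]
scene lever_pad 0.63 [252. 307.  75.  37.] [ 0.497 -0.195  0.112] [ 0.579 -0.09   0.125] [ 0.406 -0.253 -0.002]
scene lid 0.8 [340. 278.  93.  76.] [ 0.642 -0.006  0.129] [0.746 0.187 0.162] [ 0.49 -0.12 -0.  ]
scene lid 0.45 [336. 368.  47.  68.] [ 0.75
[... 1103 characters left out ...]
a 0.86 [225. 249.  34.  32.] [0.578 0.318 0.025] [0.623 0.363 0.036] [ 0.534  0.274 -0.005]
top vial 0.61 [415. 233.  15.  22.] [ 0.614 -0.215  0.072] [ 0.657 -0.196  0.087] [ 0.596 -0.238 -0.004]
top beaker 0.71 [195. 334.  16.  90.] [0.295 0.39  0.022] [0.46  0.416 0.034] [ 0.207  0.377 -0.008]
top beaker 0.6 [371. 301.  23.  19.] [ 0.421 -0.089  0.014] [ 0.452 -0.059  0.085] [ 0.389 -0.113 -0.006]
top rack 0.88 [305. 272.  78.  67.] [0.509 0.094 0.045] [0.605 0.203 0.085] [ 0.416 -0.015 -0.011]
top rack 0.42 [342. 219.  84.  82.] [ 0.633 -0.004  0.128] [0.773 0.108 0.167] [ 0.521 -0.133 -0.007]
top rack 0.18 [301. 186.  35.  44.] [0.71  0.104 0.159] [0.762 0.147 0.17 ] [0.663 0.062 0.128]
```

View pics/scene0.png

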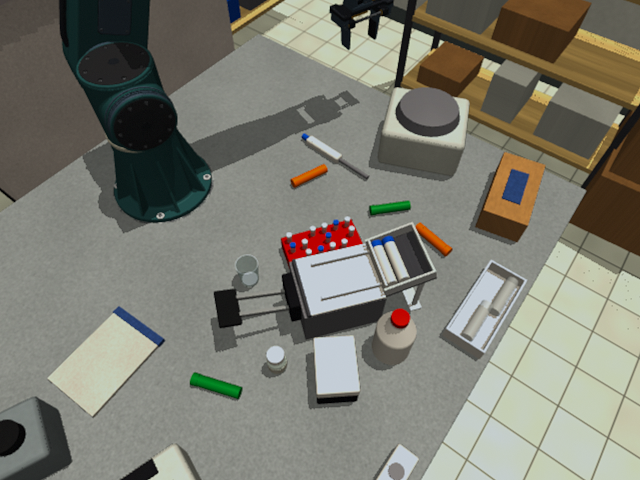

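View pics/top0.png

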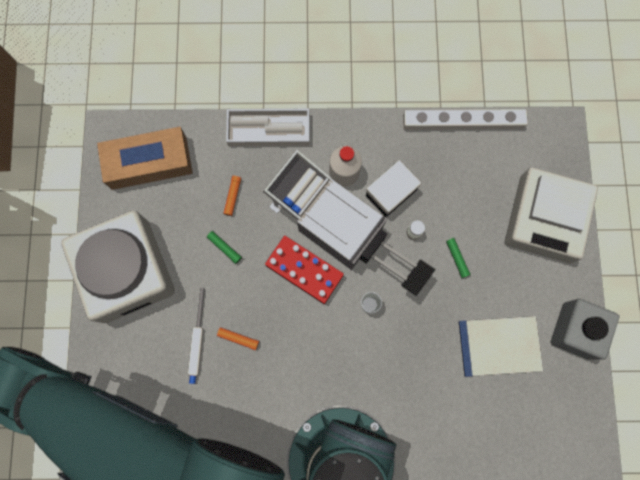

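```bash
python3 - <<'E'
from h import *
im=dict(np.load("top0.npz")); w=world(im)
c=im["color"].astype(int)
cv2.imwrite("pics/crop0.png",cv2.resize(im["color"][160:330,270:460,::-1],None,fx=4,fy=4)[:600,:760])
# dark points at z ~0.115
for cam in ["top","scene"]:
    im=dict(np.load(cam+"0.npz")); w=world(im); c=im["color"].astype(int)
    m=(c.max(-1)<75)&(w[...,2]>.10)&(w[...,2]<.13)&(w[...,1]<-.12)&(w[...,1]>-.3)&(w[...,0]>.35)&(w[...,0]<.65)
    m=cv2.morphologyEx(m.astype(np.uint8),cv2.MORPH_OPEN,np.ones((3,3)))>0
    p=w[m]; print(cam,m.sum(),p.mean(0),cv2.minAreaRect((p[:,:2]*1000).astype(np.float32)),np.percentile(p[:,2],[5,50,95]))
    # lid white top z~.127
    m=(c.min(-1)>150)&(w[...,2]>.118)&(w[...,2]<.14)&(abs(w[...,0]-.63)<.15)&(abs(w[...,1])<.15)
    m=cv2.morphologyEx(m.astype(np.uint8),cv2.MORPH_OPEN,np.ones((3,3)))>0
    p=w[m]; print(cam,m.sum(),p.mean(0),cv2.minAreaRect((p[:,:2]*1000).astype(np.float32)))
E
```

```text
top 591 [ 0.47514067 -0.20679438  0.11514769] ((509.7131042480469, -162.406494140625), (166.0446014404297, 88.02558898925781), 52.89578628540039) [0.10742892 0.11517457 0.12296537]
top 3233 [ 0.63048563 -0.00612576  0.12812661] ((633.6859741210938, -4.937583923339844), (169.57142639160156, 150.9306640625), 52.529056549072266)
scene 871 [ 0.49031076 -0.20587871  0.11564067] ((534.2028198242188, -159.1686248779297), (208.11880493164062, 93.88504791259766), 43.41688919067383) [0.10984279 0.11571062 0.12131875]
scene 3627 [ 0.63626774 -0.01171623  0.1288658 ] ((635.377197265625, -6.3874664306640625), (166.17010498046875, 150.29566955566406), 52.530494689941406)
```

The scene view shows the black lever pad at (228,308), the lid at (340,278) and the two white, blue-capped tubes on the chute at (386,260). The top view has the pad at (417,277), the jar at (417,230) and the beaker at (371,302).

What could be mistaken for the pad: the dark block at the lever's root (top 373,245), the black fob of the box at top right (top 550,243), and the grey device with a black knob (top 595,327). What could be mistaken for the tubes: the green ones at top (223,247) and (458,258), and the orange ones at (232,195) and (238,338). I choose the pad at the end of the two bars, top (417,277), and check it in a crop.

```bash
python3 - <<'E'
from h import *
for cam in ["top","scene"]:
    im=dict(np.load(cam+"0.npz")); w=world(im); c=im["color"].astype(int)
    m=(c.max(-1)<75)&(w[...,2]>.10)&(w[...,2]<.13)&(w[...,1]<-.16)&(w[...,1]>-.3)&(w[...,0]>.35)&(w[...,0]<.65)
    m=cv2.morphologyEx(m.astype(np.uint8),cv2.MORPH_OPEN,np.ones((3,3)))
    n,l,s,ce=cv2.connectedComponentsWithStats(m); k=1+s[1:,4].argmax(); p=w[l==k]
    print(cam,s[k],ce[k],p.mean(0),cv2.minAreaRect((p[:,:2]*1000).astype(np.float32)))
    z=np.polyfit((p[:,:2]-p[:,:2].mean(0))@np.array([.6087,.7934]),p[:,2],1);print("slope",z)
E
```

```text
top [402 261  32  34 582] [417.83848797 277.55154639] [ 0.47336673 -0.20808042  0.11500485] ((474.28143310546875, -209.00498962402344), (49.26148986816406, 88.18167114257812), 51.719051361083984)
slope [-0.17311005  0.11500485]
scene [214 289  28  39 814] [227.32063882 307.94348894] [ 0.482231   -0.21159613  0.115587  ] ((480.0027770996094, -209.3455047607422), (49.35658645629883, 90.191650390625), 53.2446174621582)
slope [-0.18348767  0.115587  ]
```

View pics/crop0.png

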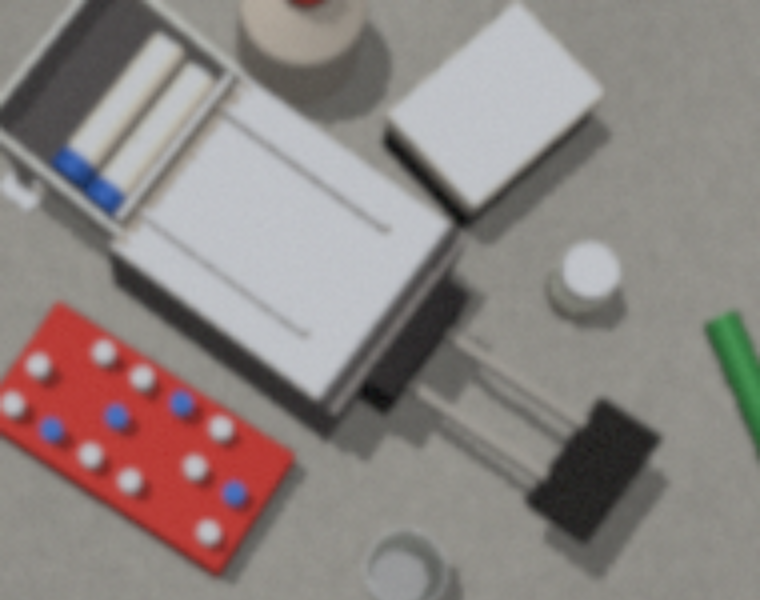

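The crop confirms it: the pad at crop (595,470) sits on two steel bars. Its centre is at about (0.477, -0.209, 0.115) and bin +x points 52.5° from world x. I'll travel over with the fingers shut, turning so the jaw axis lies along bin x.

Call:
step_arm(steps=[29, -51, 2, 0, 0, -0.04, 0, 29, -51, 2, 0, 0, -0.04, 0, 29, -51, 2, 0, 0, -0.04, 0, 29, -51, 2, 0, 0, -0.04, 0, 29, -51, 2, 0, 0, -0.04, 0, 29, -51, 2, 0, 0, -0.04, 0, 29, -51, 2, 0, 0, -0.04, 0, 29, -51, 2, 0, 0, -0.04, 0], newtons=20)

```text
time: 1.8
position: [0.4568, 0.2535, 0.2383]
tcp_rot: [2.812, 1.4, 0.001]
force: [0.4, 1.4, 0.7]
width: 0.154
```

Call:
step_arm(steps=[3, -55, 0, 0, 0, 0, 0, 3, -55, 0, 0, 0, 0, 0, 3, -55, 0, 0, 0, 0, 0, 3, -55, 0, 0, 0, 0, 0, 3, -55, 0, 0, 0, 0, 0, 3, -55, 0, 0, 0, 0, 0, 3, -55, 0, 0, 0, 0, 0, 3, -55, 0, 0, 0, 0, 0])

```text
time: 2.8
position: [0.48, -0.1868, 0.2383]
tcp_rot: [2.811, 1.401, 0.001]
force: [0.8, 1.4, 0.0]
width: 0.004
```

Call:
step_arm(steps=[-2, -11, 0, 0, 0, 0, 0, -1, -11, 0, 0, 0, 0, 0, 0, 0, -30, 0, 0, 0, 0, 0, 0, -30, 0, 0, 0, 0, 0, 0, -25, 0, 0, 0, 0, 0, 0, -8, 0, 0, 0, 0, 0, 0, 0, 0, 0, 0, 0])

```text
time: 3.68
position: [0.4771, -0.2064, 0.1451]
tcp_rot: [-2.811, -1.403, 0.0]
force: [-0.2, -0.1, 0.1]
width: 0.005
```

```bash
python3 - <<'E'
from h import *
s=bot.read_state();print(s["position"],s["force"])
im=eyes.get_image("scene"); cv2.imwrite("pics/s1.png",cv2.resize(im["color"][200:400,160:440,::-1],None,fx=2.8,fy=2.8))
E
```

```text
[ 0.47711409 -0.20635343  0.14506855] [-0.22510427 -0.14056759  0.10258192]
```

View pics/s1.png

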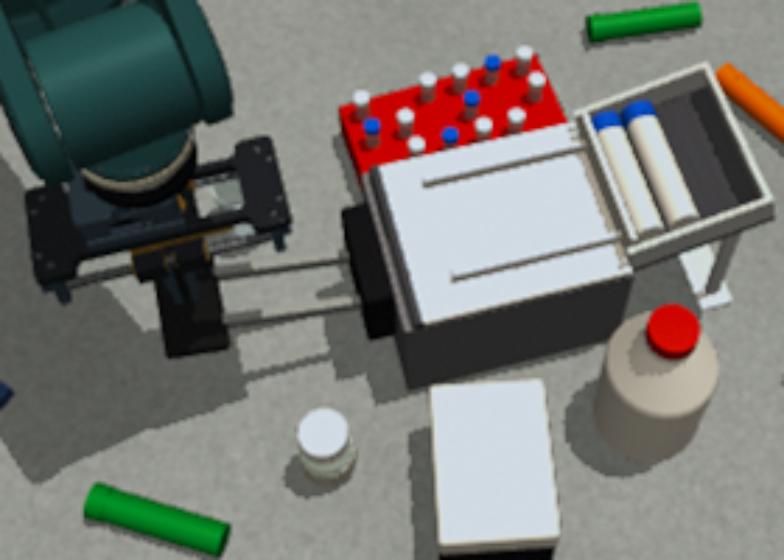

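The shut fingertips stand over the pad (crop 190,300), and the lid, tubes and jar are clear. Next I press down.

Call:
step_arm(steps=[0, 0, -10, 0, 0, 0, 0, 0, 0, -8, 0, 0, 0, 0, 0, 0, -5, 0, 0, 0, 0, 0, 0, -5, 0, 0, 0, 0, 0, 0, -5, 0, 0, 0, 0, 0, 0, -5, 0, 0, 0, 0])

```text
time: 4.47
position: [0.4772, -0.2069, 0.1067]
tcp_rot: [2.811, 1.402, 0.0]
force: [-1.4, -2.2, 3.3]
width: 0.005
```

Call:
step_arm(steps=[0, 0, -5, 0, 0, 0, 0, 0, 0, -6, 0, 0, 0, 0, 0, 0, -6, 0, 0, 0, 0, 0, 0, -6, 0, 0, 0, 0, 0, 0, -6, 0, 0, 0, 0, 0, 0, -5, 0, 0, 0, 0, 0, 0, -4, 0, 0, 0, 0])

```text
time: 5.35
position: [0.477, -0.2067, 0.0685]
tcp_rot: [-2.811, -1.402, 0.0]
force: [0.9, 0.4, 2.2]
width: 0.005
```

```bash
python3 - <<'E'
from h import *
s=bot.read_state();print(s["position"],s["force"])
im=eyes.get_image("scene"); cv2.imwrite("pics/s2.png",cv2.resize(im["color"][200:400,160:440,::-1],None,fx=2.8,fy=2.8))
E
```

```text
[ 0.47695797 -0.20672388  0.06854594] [0.85632643 0.40139743 2.20033013]
```

View pics/s2.png

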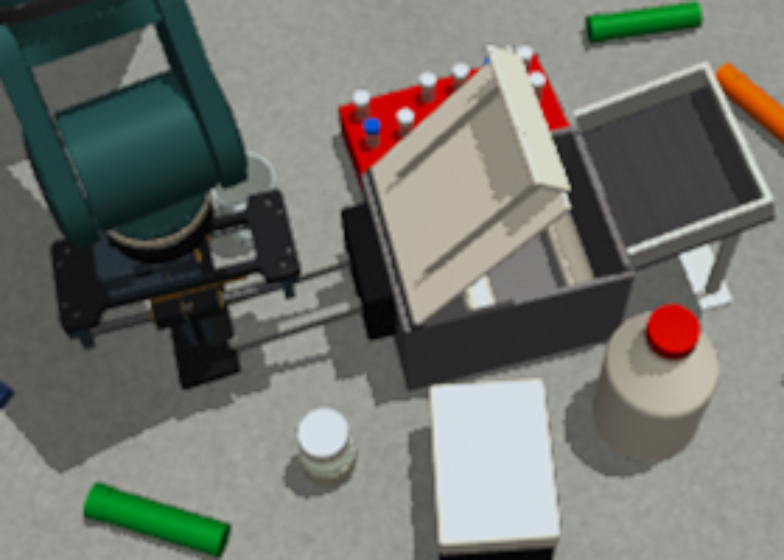

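The lid is open, the chute is empty and both tubes lie in the bin (crop 570,240 and 480,290). I'll press a few mm more and hold while they settle.

Call:
step_arm(steps=[0, 0, -3, 0, 0, 0, 0, 0, 0, -1, 0, 0, 0, 0, 0, 0, 0, 0, 0, 0, 0, 0, 0, 0, 0, 0, 0, 0, 0, 0, 0, 0, 0, 0, 0, 0, 0, 0, 0, 0, 0, 0, 0, 0, 0, 0, 0, 0, 0, 0, 0, 0, 0, 0, 0, 0])

```text
time: 6.4
position: [0.477, -0.2068, 0.0649]
tcp_rot: [-2.811, -1.402, 0.0]
force: [-0.8, -0.2, 1.7]
width: 0.004
```

```bash
python3 - <<'E'
from h import *
s=bot.read_state();print(s["position"],s["force"])
im=eyes.get_image("scene"); cv2.imwrite("pics/s3.png",cv2.resize(im["color"][200:400,160:440,::-1],None,fx=2.8,fy=2.8))
w=world(im)
for r in models.regions_of("lid","scene")[:1]:
    p=w[r["pixels"]&(im["range_z"]>0)]; d=(p[:,:2]-[.6305,-.009])@np.array([.6087,.7934]); print(r["conf"],np.percentile(p[:,2],[1,50,98,99.5]))
    m=(p[:,2]>.14)&(d<.02); print("lid angle",np.arctan(np.polyfit(d[m],p[m,2],1)[0]))
for r in models.regions_of("tube_a","scene"):
    p=w[r["pixels"]]; q=np.median(p,0); o=np.array([.477,-.209])+.252*np.array([.6087,.7934]); e=q[:2]-o
    print(r["conf"],r["rect"],q, e@[.6087,.7934],e@[-.7934,.6087])
E
```

```text
[ 0.47700189 -0.20678329  0.06491787] [-0.84560731 -0.24430303  1.72027027]
0.67 [0.12532284 0.2045721  0.28598159 0.28728202]
lid angle 0.9789587699236226
0.8 [392.8, 207.3, 40.9, 11.6] [0.58489644 0.31603127 0.02528388] 0.23023656287686572 0.2339815005070327
0.73 [433.8, 239.0, 34.9, 36.0] [0.73979413 0.29700561 0.02524957] 0.3094278275841139 0.09950474969073202
0.71 [365.9, 284.6, 17.8, 32.3] [0.67139116 0.05580339 0.03109514] 0.07642109543860087 0.00695587757459298
0.68 [311.2, 177.7, 31.8, 20.6] [0.33053026 0.27306846 0.02405687] 0.0413171781744502 0.4096441641063621
0.41 [332.2, 303.6, 10.7, 17.4] [ 0.63572107 -0.03172873  0.03153275] -0.014739265774222703 -0.018024274117471133
```

View pics/s3.png

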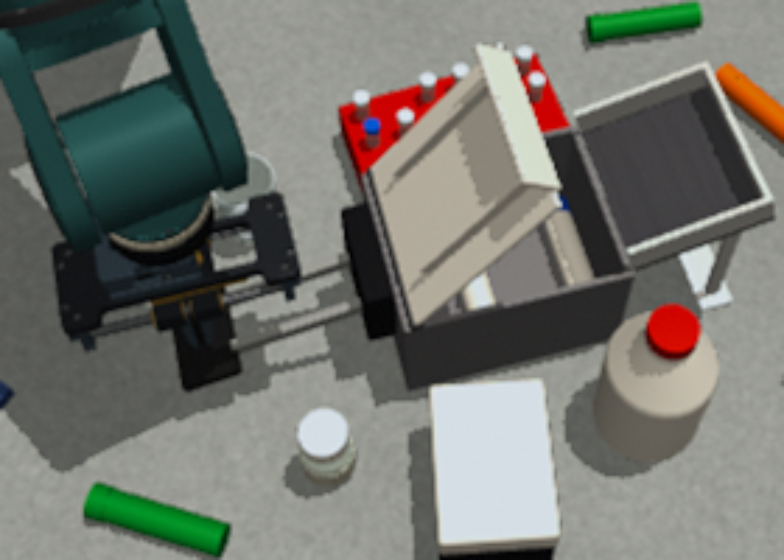

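Both tubes rest on the bin floor (z about 0.03, inside) and the lid is near 0.9 rad. Now I ease up at about 2 mm per row.

Call:
step_arm(steps=[0, 0, 1, 0, 0, 0, 0, 0, 0, 2, 0, 0, 0, 0, 0, 0, 2, 0, 0, 0, 0, 0, 0, 2, 0, 0, 0, 0, 0, 0, 2, 0, 0, 0, 0, 0, 0, 2, 0, 0, 0, 0, 0, 0, 2, 0, 0, 0, 0, 0, 0, 2, 0, 0, 0, 0])

```text
time: 7.55
position: [0.4771, -0.2068, 0.0801]
tcp_rot: [2.811, 1.402, -0.0]
force: [-0.6, -0.8, 1.9]
width: 0.004
```

Call:
step_arm(steps=[0, 0, 2, 0, 0, 0, 0, 0, 0, 2, 0, 0, 0, 0, 0, 0, 2, 0, 0, 0, 0, 0, 0, 2, 0, 0, 0, 0, 0, 0, 2, 0, 0, 0, 0, 0, 0, 2, 0, 0, 0, 0, 0, 0, 2, 0, 0, 0, 0, 0, 0, 2, 0, 0, 0, 0])

```text
time: 8.55
position: [0.4771, -0.2068, 0.0961]
tcp_rot: [2.812, 1.402, 0.0]
force: [-0.7, -1.2, 3.0]
width: 0.004
```

Call:
step_arm(steps=[0, 0, 2, 0, 0, 0, 0, 0, 0, 2, 0, 0, 0, 0, 0, 0, 2, 0, 0, 0, 0, 0, 0, 2, 0, 0, 0, 0, 0, 0, 2, 0, 0, 0, 0, 0, 0, 2, 0, 0, 0, 0, 0, 0, 2, 0, 0, 0, 0, 0, 0, 2, 0, 0, 0, 0])

```text
time: 9.55
position: [0.4771, -0.2068, 0.1121]
tcp_rot: [2.811, 1.402, 0.0]
force: [2.3, 1.5, 3.6]
width: 0.002
```

Call:
step_arm(steps=[0, 0, 2, 0, 0, 0, 0, 0, 0, 2, 0, 0, 0, 0, 0, 0, 2, 0, 0, 0, 0, 0, 0, 2, 0, 0, 0, 0, 0, 0, 1, 0, 0, 0, 0, 0, 0, 1, 0, 0, 0, 0, 0, 0, 1, 0, 0, 0, 0, 0, 0, 1, 0, 0, 0, 0])

```text
time: 10.55
position: [0.4771, -0.2068, 0.124]
tcp_rot: [-2.812, -1.402, 0.0]
force: [1.9, 2.3, 2.8]
width: 0.003
```

Call:
step_arm(steps=[0, 0, 1, 0, 0, 0, 0, 0, 0, 1, 0, 0, 0, 0, 0, 0, 1, 0, 0, 0, 0, 0, 0, 1, 0, 0, 0, 0, 0, 0, 2, 0, 0, 0, 0, 0, 0, 2, 0, 0, 0, 0, 0, 0, 2, 0, 0, 0, 0])

```text
time: 11.42
position: [0.4771, -0.2068, 0.1341]
tcp_rot: [2.811, 1.402, -0.0]
force: [-0.5, -1.1, -0.6]
width: 0.003
```

```bash
python3 - <<'E'
from h import *
s=bot.read_state();print(s["position"],s["force"])
im=eyes.get_image("scene"); cv2.imwrite("pics/s4.png",cv2.resize(im["color"][200:400,160:440,::-1],None,fx=2.8,fy=2.8))
E
```

```text
[ 0.47706622 -0.20683213  0.13410716] [-0.49076661 -1.05807022 -0.58380299]
```

View pics/s4.png

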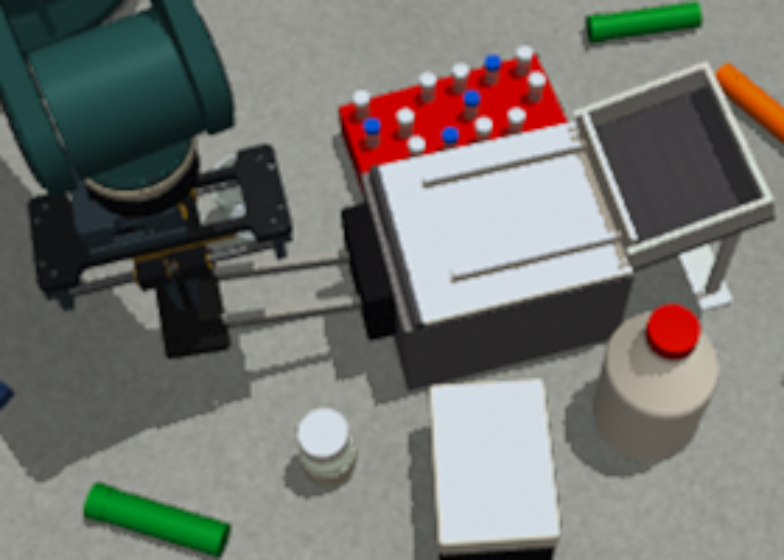

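The lid is shut, the pad is back where it started and there is no contact force. I'll move clear.

Call:
step_arm(steps=[0, 0, 8, 0, 0, 0, 0, 0, 0, 20, 0, 0, 0, 0, 0, 0, 30, 0, 0, 0, 0, 0, 0, 30, 0, 0, 0, 0, 0, -30, 10, 0, 0, 0, 0, 0, -30, 0, 0, 0, 0, 0, 0, -20, 0, 0, 0, 0, 0, 0, 0, 0, 0, 0, 0, 0])

```text
time: 12.48
position: [0.4769, -0.2875, 0.2319]
tcp_rot: [-2.812, -1.4, 0.0]
force: [-0.9, 0.5, 0.0]
width: 0.008
```

```bash
python3 - <<'E'
from h import *
s=bot.read_state();print(s["time"],s["position"],s["force"],abs(s["dq"]).max())
for cam in ["top","scene"]:
    im=eyes.get_image(cam); save(im,cam+"5"); w=world(im); c=im["color"].astype(int); i0=dict(np.load(cam+"0.npz")); w0=world(i0)
    m=(c.max(-1)<75)&(w[...,2]>.09)&(w[...,2]<.13)&(w[...,1]<-.16)&(w[...,1]>-.3)&(w[...,0]>.4)&(w[...,0]<.55)
    print(cam,"pad",m.sum(),w[m].mean(0),cv2.minAreaRect((w[m][:,:2]*1000).astype(np.float32)))
    for l in ["rack","vial","beaker","tip_box","reagent","pipette","lid"]:
        r=models.regions_of(l,cam)
        if r:
            p=r[0]["pixels"]; print(l,round(r[0]["conf"],2),np.round(np.median(w[p],0),3),"depth change same px",np.round(np.median(abs(w[p]-w0[p]),0),4))
E
```

```text
12.475 [ 0.47688985 -0.28754603  0.23188501] [-0.87800207  0.51510222  0.03443226] 0.024651998737221553
top pad 578 [ 0.47299202 -0.20800862  0.11491685] ((473.927978515625, -208.63780212402344), (49.06547927856445, 88.03424835205078), 52.17578125)
rack 0.65 [0.509 0.094 0.046] depth change same px [0.0006 0.0001 0.004 ]
vial 0.6 [ 0.613 -0.215  0.071] depth change same px [0.0008 0.0006 0.0038]
beaker 0.7 [ 0.421 -0.09   0.017] depth change same px [0.0004 0.0003 0.0038]
tip_box 0.73 [ 0.614 -0.215  0.071] depth change same px [0.0008 0.0006 0.0038]
reagent 0.55 [ 0.784 -0.02   0.119] depth change same px [0.0012 0.0002 0.0037]
pipette 0.92 [0.305 0.39  0.021] depth change same px [0.0001 0.0007 0.0038]
lid 0.96 [ 0.634 -0.004  0.128] depth change same px [0.0008 0.0001 0.0036]
scene pad 783 [ 0.48754417 -0.21152757  0.11435539] ((491.56378173828125, -194.73191833496094), (104.28662109375, 86.21408081054688), 68.78284454345703)
rack 0.93 [0.509 0.096 0.047] depth change same px [0.0007 0.001  0.0018]
vial 0.73 [ 0.75  -0.167  0.081] depth change same px [0.0003 0.0005 0.0017]
tip_box 0.72 [ 0.75  -0.168  0.081] depth change same px [0.0003 0.0005 0.0017]
reagent 0.57 [ 0.814 -0.045  0.116] depth change same px [0.0002 0.0007 0.0017]
pipette 0.84 [0.313 0.387 0.02 ] depth change same px [0.0011 0.0017 0.002 ]
```

View pics/scene5.png

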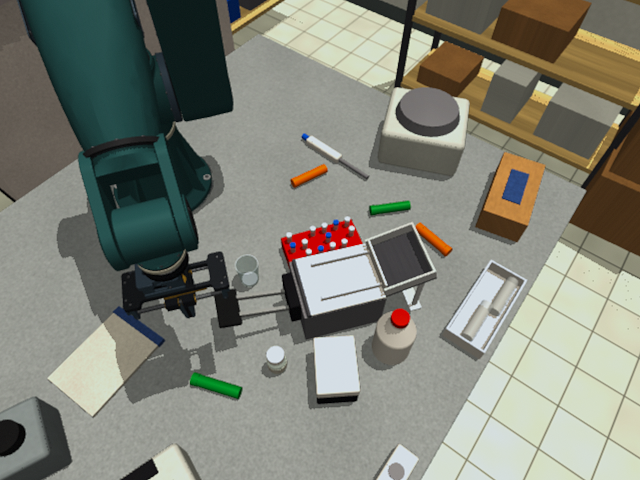

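The lid is shut (340,278), the pad is at rest (228,308), the chute is empty, the gripper is clear and the bystanders have not moved.

```bash
python3 -c "
from h import *
print(ticket.job_done())"
```

```text
the job is handed in; nothing more can be done
None
```

I pressed the lever pad down with the shut fingertips, and the lid opened to about 0.9 rad. Both tubes rolled off the chute into the bin. I held the lever down for about a second, then eased it back up over about 4.5 s with the fingers on the pad, and moved clear. The job was handed in about 12.5 s into the 40 s allowed.

- **Tubes:** while the lid was open, both were measured inside the bin at about z = 0.03 m. With the lid shut they can't be seen, so that was my last look at them.
- **Lid and lever:** at the end the lid was shut and the pad was back at its starting pose, within about 1 mm in the top view. The tool force read about zero.
- **Bystanders:** no bystander showed any movement beyond depth noise (under 4 mm).
- **Disagreements:**
  - My depth fit gave the open lid 0.98 rad, above its 0.92 maximum, so that fit is a little off. The pad's travel points to about 0.9 rad.
  - In the last check the networks confused the vial with the tip box, and the scene-view pad mask took in part of the gripper. I checked those by eye in the picture.

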